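# Lay a keyed course on a fixture riser

## Task

Build up the fixture riser by one course in running bond: lay the slotted block squarely over the slotted joint of the base and the plain block squarely over the other joint, each centred on its joint and in line with the base. Then take the T-key from its stand, drop it lengthwise through the slotted block into the base until its collar sits on the block, and turn it a quarter turn so that it locks with its bar straight across the blocks. Leave the gauge blocks and the bearing where they are.

Things in the scene. Friction and masses are not known exactly. Their poses are not given: they have to be found in the camera images.
- riser_base: fixed base: a row (along its y) of three bare aluminium blocks, each 60 long, 44 wide, 24 high, with 4 mm gaps, on a dark steel plate 216 x 56 x 6 mm with screws at its ends. Origin under its middle; x across the row, z up
- keyed_joint (a point): the base's slotted joint (left one seen from the robot), its centre on the top face, 30 mm above the table; axes as the base. Here two blocks share a slot 32 mm long (y), 16 mm wide (x) and 8 mm deep; below it is a cavity 38 x 34 mm, 16 mm deep, where the key's foot can turn
- plain_joint (a point): the base's other joint (right one seen from the robot), a bare 4 mm gap, 64 mm from keyed_joint along the base's -y: its centre on the top face, 30 mm above the table; axes as the base
- slotted_block_centre (a point): centre (half-way up) of the loose aluminium block with a slot right through, top to bottom: 60 mm long (y), 44 wide (x), 24 high (z up); slot in its middle, 32 mm (y) by 16 mm (x). About 0.14 kg, flat on the table. Either way round fits. Laid at the base's pitch, the two blocks have 4 mm between them
- plain_block_centre (a point): centre (half-way up) of the loose solid aluminium block, 60 mm long (y), 44 wide (x), 24 high (z up), about 0.17 kg, flat on the table. Either way round fits
- key_grip (a point): centre of the grip bar (34 mm long in y, 10 thick in x, 16 high) on top of the steel T-key, 0.08 kg. A collar of 26 mm diameter lies 8 to 13 mm below this point. The key hangs upright by its collar, with 2 mm play, in a fixed grey stand (46 x 54, 46 high). With the collar on the laid slotted block this point is 37 mm above the base's top face; it turns freely either way
- key_foot (a point): middle of the underside of the T-key's foot, 55 mm below key_grip. The foot is 24 mm long (y, parallel to the bar), 9 thick (x), 7 high; a round shank of 9 mm joins it to the collar
- gauge_block_a: bystander: small steel gauge block 36 x 15 x 12 mm lying among the work (origin under its middle)
- gauge_block_b: bystander: steel gauge block 19 x 36 x 30 mm (origin under its middle)
- bearing: bystander: ball bearing, 35 mm diameter, 11 mm high, lying flat (origin under its middle)

How it is judged:
By the outcome, as a careful person would: the job done as asked, in the order asked, and still so for the second after the job is handed in, with the robot touching nothing.
It also fails if it takes over 67 s, if anything falls off the work surface, if the arm or the gripper's body presses on something with over 40 N, if the wrist force passes 120 N, or if a joint passes its speed limit or range.

## Robot

A 6-joint arm with a two-finger parallel gripper is mounted at the origin on a cart in front of the work surface, level with it; the furniture and walls round the work are solid. World frame = base frame: x ahead of the robot, y to its left, z up, the work surface at z = 0. Lengths are in m, angles in degrees, forces in N, time in s.
With the tool pointing down it reaches from about 0.4 to 0.825 m from the base axis. Payload 7 kg.
Tool frame: the origin (TCP) lies at the very end of the fingers, on their centre line; the grasp point (between the pads) lies 19 mm behind it; z points along the fingers, y is the line along which they close (so a half turn about z gives the same grasp; the last joint's range is limited). The gripper opens to 88 mm and grips with 3 to 60 N. Pads are 19 mm wide; open, the fingers measure 130 mm over their backs; the gripper's body (78 mm by 193 mm) begins 47 mm behind the grasp point.
Start: joints at [-60.728, 20.546, 0.682, 0, -70.136, -16.507], TCP at [0.149, -0.658, 0.227] pointing down, gripper open.
Joint ranges: [-176.03, 176.03], [-82.01, 121.73], [-58.28, 71.71], [-173.87, 95.51], [-174.79, -0.11], [-173.66, 173.66]. Speed limits (degrees/s): [136.94, 136.94, 172.46, 180, 180, 180].

## Interface

Orientations are given as [roll, pitch, yaw] about the fixed x, y, z axes, in that order (R = Rz(yaw) Ry(pitch) Rx(roll)).
In Python, from plant import get_state, capture, close_job, regions_of gives the robot as it stands.
- The arm moves only by the tool jog_arm, never from a script. Its argument "moves" is a list of rows, each a list of 3 entries, a list of its own where there are three numbers: the shift along the tool's x, y, z in cm, then the turn about the tool's z in degrees, then the finger opening in cm, from 0 to 8.76. A call has 1 to 12 rows; each row shifts and turns the commanded pose from where the row before left it, along the tool's axes as they then stand; what a row does not reach is not made up. A row lasts 1/8 s, in which the tool goes at most 62.5 mm and 10.7 degrees, less where a joint would pass 70% of its speed; a pose out of reach is approached as far as the arm can. A call is refused whole if a number of a shift passes 6.25 or a number of a turn 10.7, either way. A call with a gripper value outside its range is refused whole. The fingers move at their own pace and stop on an object; "newtons" is the grip in N (left out, the last holds). Time passes only in rows, so rows that do not move let the fingers close. It gives the time, the measured TCP pose, the force, the opening and the grip force at its end, in the units of the state.
- get_state(): the state, without advancing time (a new reading comes with each control period).
- capture(name): name is "scene" or "side" or "wrist"; returns a dict with "pixels" (400x640x3 uint8, blue, green, red), "mtx" (3x3 intrinsics, pixels), "k1" (the pictures are not rectified: a ray, as slopes to the right and down, at radius r is drawn at 1 + k1 r^2 times it, then the intrinsics apply), "world_from_camera" (4x4, takes a point from camera to world coordinates); the wrist camera has in their place "hand_eye" (4x4, takes a point from camera to tool coordinates, whose origin is the TCP and whose axes are the flange's). Camera axes: x right, y down, z forward; pixel columns grow to the right and rows downward; lengths in m; the calibration is good to about 2 mm. A picture is of the moment at which its call begins: read the wrist's pose just before it. There is no depth.
- close_job(): hands the job in; it is judged then, once.
Trained networks look in a picture, given as the dict that the camera call returned (one of the last four; its "shot" number tells which), for a name from the list of things; names that differ only in an ending like _2 or _b are one class to them, and where a whole thing is asked for, a point or a joint stands for the part that bears it (a point fixed in the world has none). Each returns a list of dicts, best first, with "confidence" (0 to 1); they miss things now and then, are a little off and sometimes report something else, mostly with a low value. They report only what shows in the picture. A call takes as long as a camera call.
- regions_of(picture, thing): "pixels" (400x640 bool, what is visible of it) and "pixel" ([column, row] in pixels, amid what is visible of it).
The state is a dict: "time_s": time; "joints": joint angles; "qd": joint speeds; "joint_torque": joint torques, N m; "tcp_pos": TCP position; "eef_rot": TCP orientation; "contact_force": force on the tool from outside, world axes, zero at the start; "moment": the same for the moment, N m; "gripper_width": finger opening in m; "gripper_force": force on a finger pad.
Only numpy, scipy, OpenCV 4.12 (cv2) and the standard library are available. Lean on these libraries where they do the work, as an engineer would, in place of code of your own. Each camera call takes 0.05 s, during which the arm holds its last target. There are 200 camera calls.

## Working session

There is one attempt and no reset: what is moved stays moved. The work goes in short steps, Python scripts to look and compute and a tool call to move; the robot and the scene stay as the last step left them, time stands still between calls to the robot, and variables do not carry over. Pictures are saved under pics/ and viewed, at most 10 in all, crops included, and the job is handed in when it is done.

Besides the shell and the picture viewer there is one more tool, called after ">>>" as name([rows], argument=value, ...), one row to a line, values as JSON. jog_arm: Moves the arm, as the interface text tells. Its arguments: {"type":"object","properties":{"moves":{"type":"array"},"newtons":{"type":"number"}},"required":["moves"]}

```bash
mkdir -p pics; ls; cat > h.py <<'E'
import numpy as np, cv2
from scipy.spatial.transform import Rotation as R
from plant import get_state, capture, close_job, regions_of
def cam(name):
    s=get_state(); p=capture(name)
    if name=='wrist':
        T=np.eye(4); T[:3,:3]=R.from_euler('xyz',s['eef_rot'],degrees=True).as_matrix(); T[:3,3]=s['tcp_pos']
        p['T']=T@np.array(p['hand_eye'])
    else: p['T']=np.array(p['world_from_camera'])
    return s,p
def back(p,px,z):
    px=np.atleast_2d(np.array(px,float)); K=np.array(p['mtx'])
    d=np.c_[(px[:,0]-K[0,2])/K[0,0],(px[:,1]-K[1,2])/K[1,1]]
    u=d.copy()
    for _ in range(30): u=d/(1+p['k1']*(u**2).sum(1,keepdims=True))
    r=np.c_[u,np.ones(len(u))]@p['T'][:3,:3].T; o=p['T'][:3,3]
    return o+r*((z-o[2])/r[:,2])[:,None]
def proj(p,X):
    X=np.atleast_2d(X); c=(X-p['T'][:3,3])@p['T'][:3,:3]; u=c[:,:2]/c[:,2:]
    u=u*(1+p['k1']*(u**2).sum(1,keepdims=True)); K=np.array(p['mtx'])
    return np.c_[u[:,0]*K[0,0]+K[0,2],u[:,1]*K[1,1]+K[1,2]]
def rect(p,m,z):
    "min-area rect of mask back-projected at height z: centre, sizes, angle deg of long side"
    c=max(cv2.findContours(m.astype('uint8'),0,1)[0],key=cv2.contourArea)[:,0]
    X=back(p,c,z)[:,:2]; (cx,cy),(w,h),a=cv2.minAreaRect((X*1000).astype('float32'))
    if h>w: w,h,a=h,w,a+90
    return [round(float(v),1) for v in (cx,cy,w,h,(a+90)%180-90)]
E
python3 - <<'E'
from h import *
s=get_state(); print(s)
for n in('scene','side'):
    s,p=cam(n); cv2.imwrite(f'pics/{n}0.png',p['pixels']); print(n,p['T'].round(3).tolist(),np.array(p['mtx']).tolist(),p['k1'])
    for t,z in(('riser_base',.03),('slotted_block_centre',.024),('plain_block_centre',.024),('key_grip',.06),('gauge_block_a',.012),('gauge_block_b',.03),('bearing',.011)):
        for r in regions_of(p,t)[:2]:
            print(t,round(r['confidence'],2),np.round(r['pixel']),r['pixels'].sum(),rect(p,r['pixels'],z), (back(p,r['pixel'],z)[0]*1000).round())
E
```

```text
pics
{'time_s': 0.0, 'joints': array([-6.07262537e+01,  2.05933056e+01,  6.32560892e-01, -1.92218058e-02,
       -7.01371991e+01, -1.65075014e+01]), 'qd': array([-0.07302669,  0.04353547,  0.07846338, -0.00783074, -0.00268071,
        0.05442904]), 'joint_torque': array([-2.35414765e-03, -5.82719207e+01,  2.93051201e+01,  6.99707866e+00,
        7.05183222e-03, -1.63949671e-04]), 'tcp_pos': array([ 0.14901552, -0.65782675,  0.22559521]), 'eef_rot': array([ 1.79900959e+02, -1.05077029e-02, -1.67240292e+02]), 'contact_force': array([ 0.43585671, -0.11124188,  0.01432696]), 'moment': array([-0.02271321, -0.00201395,  0.00065472]), 'gripper_force': 0.0, 'gripper_width': 0.08757768722872372}
scene [[0.879, -0.165, 0.447, 0.034], [-0.476, -0.354, 0.805, -1.026], [0.025, -0.921, -0.39, 0.486], [0.0, 0.0, 0.0, 1.0]] [[503.292409039714, 0.0, 312.9049401006247], [0.0, 503.292409039714, 192.8475535682687], [0.0, 0.0, 1.0]] -0.1405834851369892
riser_base 0.87 [342. 190.] 1482 [631.3, -99.7, 238.4, 105.4, -72.8] [ 628. -100.   30.]
plain_block_centre 0.95 [361. 263.] 837 [491.1, -393.6, 87.0, 69.
[... 628 characters left out ...]
]
slotted_block_centre 0.88 [298. 241.] 773 [409.0, -201.1, 86.0, 66.5, 21.0] [ 397. -210.   24.]
plain_block_centre 0.96 [404. 249.] 780 [476.9, -384.3, 81.1, 62.9, 8.2] [ 476. -382.   24.]
plain_block_centre 0.52 [232. 184.] 152 [534.1, 64.4, 71.2, 35.5, 41.7] [534.  66.  24.]
key_grip 0.52 [232. 183.] 176 [468.0, 3.5, 69.6, 34.2, 41.7] [476.  13.  60.]
gauge_block_a 0.64 [434. 229.] 268 [596.7, -397.8, 73.4, 36.0, 12.1] [ 601. -401.   12.]
gauge_block_b 0.64 [434. 229.] 268 [562.4, -405.3, 70.1, 34.4, 12.1] [ 567. -408.   30.]
bearing 0.5 [306. 274.] 299 [330.9, -266.9, 48.3, 33.0, 33.0] [ 331. -267.   11.]
bearing 0.35 [300. 241.] 761 [426.6, -188.7, 85.8, 69.1, 20.0] [ 416. -201.   11.]
```

View pics/scene0.png

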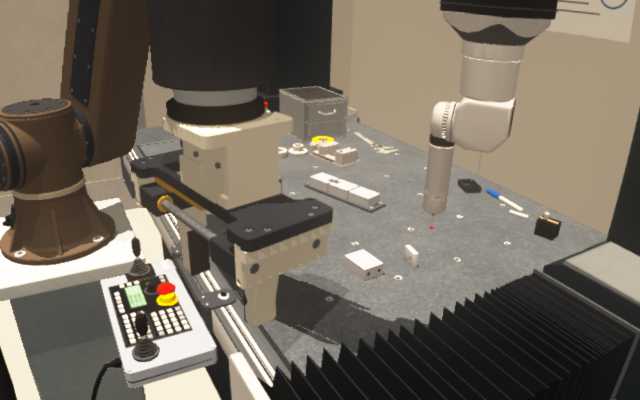

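View pics/side0.png

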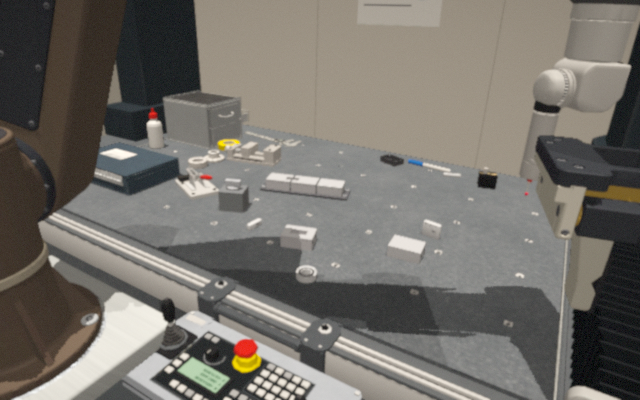

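Side view: base (305,187), key stand (234,195), slotted block (298,240), plain block (405,247), gauge blocks (254,223) and (432,228), bearing (306,273). A hanging instrument's tip is at scene (435,213) / side (530,178).

```bash
cat >> h.py <<'E'
def tool(dx,dy,s=None):
    "world shift (mm) -> tool x,y shift in cm"
    s=s or get_state(); M=R.from_euler('xyz',s['eef_rot'],degrees=True).as_matrix()
    return (M.T@np.array([dx,dy,0])/10).round(2)
E
python3 - <<'E'
from h import *
s,a=cam('scene'); s,b=cam('side'); s,w=cam('wrist')
print(np.array(w['hand_eye']).round(3).tolist(),np.array(w['mtx'])[0],w['k1'])
def tri(pa,pb):
    L=[]
    for p,x in((a,pa),(b,pb)):
        o=p['T'][:3,3]; d=back(p,x,0)[0]-o; L.append((o,d/np.linalg.norm(d)))
    A=sum(np.eye(3)-np.outer(d,d) for o,d in L); B=sum((np.eye(3)-np.outer(d,d))@o for o,d in L); return np.linalg.solve(A,B).round(3)
print('tip',tri((435,213),(530,178)),'plain',tri((363,256),(406,241)),'gb',tri((411,250),(433,222)))
print('base ends top', back(b,[[265,180],[349,191]],.03).round(3)[:,:2], back(a,[[309,181],[380,203]],.03).round(3)[:,:2])
print('stand',back(b,[233,183],.046),'slot',back(b,[299,233],.024),'ga',back(b,[254,223],.012))
print(tool(290,260))
E
```

```text
[[0.001, -0.951, -0.309, 0.084], [1.0, 0.001, -0.0, -0.0], [0.001, -0.309, 0.951, -0.158], [0.0, 0.0, 0.0, 1.0]] [287.38128902   0.         316.62963214] 0.013508945112218153
tip [ 0.495 -0.552  0.191] plain [ 0.502 -0.376  0.027] gb [ 0.595 -0.399  0.03 ]
base ends top [[ 0.587  0.008]
 [ 0.641 -0.191]] [[ 0.585 -0.013]
 [ 0.667 -0.198]]
stand [[0.5004046  0.03265731 0.046     ]] slot [[ 0.42151701 -0.19505297  0.024     ]] ga [[ 0.42448081 -0.08553453  0.012     ]]
[-34.03  18.95   0.  ]
```

>>> jog_arm([
  [[-2.9, 3.6, 0], 0, 8.7],
  [[-2.9, 3.6, 0], 0, 8.7],
  [[-2.9, 3.6, 0], 0, 8.7],
  [[-2.9, 3.6, 0], 0, 8.7],
  [[-2.9, 3.6, 0], 0, 8.7],
  [[-3.9, 0.8, 0], 0, 8.7],
  [[-3.9, 0.8, 0], 0, 8.7],
  [[-3.9, 0.8, 0], 0, 8.7],
  [[-3.9, 0.8, 0], 0, 8.7],
  [[-3.9, 0.8, 0], 0, 8.7],
  [[0, 0, 0], -10, 8.7],
  [[0, 0, 0], -10, 8.7],
])

```text
time_s: 2.45
tcp_pos: [0.4327, -0.3682, 0.2264]
eef_rot: [180.0, -0.0, -146.8]
contact_force: [0.1, 0.1, 0.1]
gripper_width: 0.0867
gripper_force: 0.0
```

>>> jog_arm([
  [[0, 0, 0], -10, 8.7],
  [[0, 0, 0], -10, 8.7],
  [[0, 0, 0], -10, 8.7],
  [[0, 0, 0], -10, 8.7],
  [[0, 0, 0], -10, 8.7],
  [[0, 0, 0], -10, 8.7],
  [[0, 0, 0], 0, 8.7],
])

```text
time_s: 3.32
tcp_pos: [0.4321, -0.3686, 0.2267]
eef_rot: [-180.0, -0.0, -87.3]
contact_force: [0.5, -0.3, -0.1]
gripper_width: 0.0867
gripper_force: 0.0
```

```bash
cat >> h.py <<'E'
Z=dict(riser_base=.03,slotted_block_centre=.024,plain_block_centre=.024,key_grip=.06,gauge_block_a=.012,gauge_block_b=.03,bearing=.011)
def look(fn,names=Z):
    s,p=cam('wrist'); cv2.imwrite(f'pics/{fn}.png',p['pixels'])
    print(s['tcp_pos'].round(4),s['eef_rot'].round(2),s['contact_force'].round(1),s['joints'].round(0),s['time_s'])
    for t in names:
        for r in regions_of(p,t)[:2]:
            print(t,round(r['confidence'],2),np.round(r['pixel']),r['pixels'].sum(),rect(p,r['pixels'],Z[t]))
    return s,p
E
python3 -c "
from h import *
look('w1')"
```

```text
[ 0.4321 -0.3686  0.2267] [-179.99   -0.    -87.3 ] [ 0.5 -0.3 -0.1] [-21.  11. -13.  -0. -66.  23.] 3.325
slotted_block_centre 0.68 [313. 273.] 473 [434.4, -227.5, 44.7, 21.3, 2.8]
plain_block_centre 0.78 [268. 163.] 1686 [497.6, -380.8, 60.5, 46.3, -84.9]
gauge_block_a 0.73 [192. 140.] 507 [593.5, -398.3, 42.4, 21.6, 79.5]
gauge_block_b 0.73 [192. 140.] 507 [585.9, -400.9, 40.3, 20.5, 79.5]
bearing 0.64 [374. 249.] 430 [341.2, -264.7, 36.8, 34.5, -71.8]
```

View pics/w1.png

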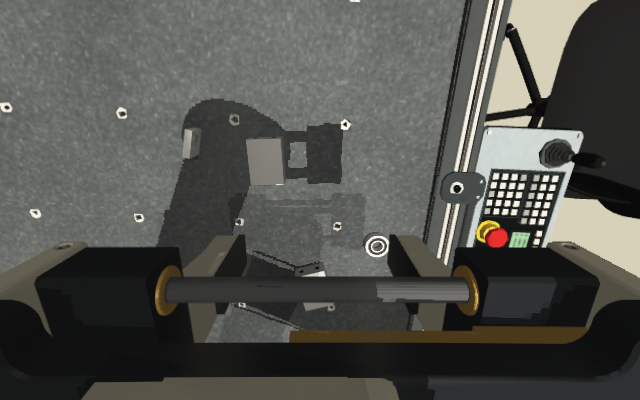

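Plain block shows at (266,162), clear; gauge b at (192,143), bearing (376,245), slotted block partly hidden at (313,273). Base next.

>>> jog_arm([
  [[-5.2, -3.1, -0.4], 0, 8.7],
  [[-5.2, -3.1, -0.4], 0, 8.7],
  [[-5.2, -3.1, -0.4], 0, 8.7],
  [[-5.2, -3.1, -0.4], 0, 8.7],
  [[-5.2, -3.1, -0.4], 0, 8.7],
  [[-5.2, -3.1, -0.4], 0, 8.7],
  [[0, 0, 0], -6, 8.7],
  [[0, 0, 0], -6, 8.7],
  [[0, 0, 0], 0, 8.7],
])

```text
time_s: 4.85
tcp_pos: [0.6029, -0.0477, 0.2504]
eef_rot: [180.0, 0.0, -75.3]
contact_force: [-0.5, -0.1, 0.2]
gripper_width: 0.0873
gripper_force: 0.0
```

```bash
python3 -c "
from h import *
s,p=look('w2')
import pickle; pickle.dump(p,open('w2.pkl','wb'))"
```

```text
[ 0.6029 -0.0477  0.2504] [179.99   0.   -75.28] [-0.5 -0.1  0.2] [ 14.  13.  -7.  -0. -70.   1.] 4.85
riser_base 0.59 [289. 133.] 6456 [645.0, -74.0, 202.8, 54.6, -72.2]
slotted_block_centre 0.9 [477.  98.] 2170 [433.2, -189.5, 60.7, 56.1, -72.6]
key_grip 0.68 [386. 232.] 150 [490.0, 5.4, 24.6, 17.9, 59.1]
gauge_block_a 0.49 [436. 176.] 205 [434.3, -81.9, 40.3, 11.0, -3.4]
gauge_block_b 0.49 [436. 176.] 205 [443.0, -84.0, 38.4, 10.5, -3.4]
bearing 0.75 [563.  57.] 858 [344.5, -261.2, 41.0, 34.5, 31.1]
```

View pics/w2.png

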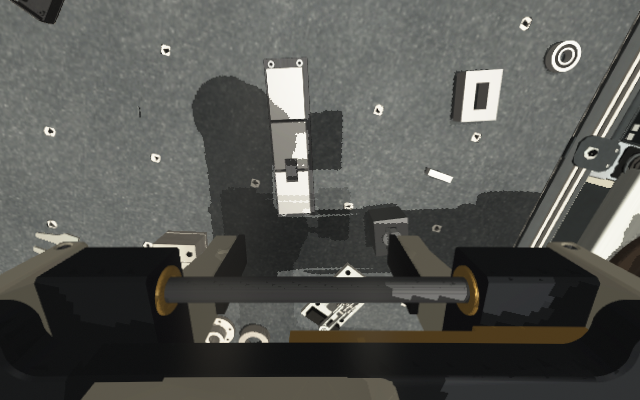

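Base: top faces run from row 67 to 213 at columns 266–310, plain joint at row ~121, slotted joint at (291,169). Slotted block at (478,95), key stand at (391,232), gauge a (438,176).

```bash
python3 -c "
from h import *
import pickle; p=pickle.load(open('w2.pkl','rb'))
j=back(p,[[291,169],[287,121],[286,67],[293,213]],.03)[:,:2]; print((j*1000).round(1))
d=j[2]-j[3]; print(np.degrees(np.arctan2(d[1],d[0])))
print(tool(*(1000*(j[0]-get_state()['tcp_pos'][:2]))))"
```

```text
[[ 636.7  -41.1]
 [ 655.8 -100.3]
 [ 670.9 -161.1]
 [ 619.5   19.6]]
-74.12312955950107
[ 0.17 -3.46  0.  ]
```

>>> jog_arm([
  [[0.1, -1.7, 5.5], -0.6, 8.7],
  [[0.1, -1.7, 5.5], -0.6, 8.7],
  [[0, 0, 0], 0, 8.7],
  [[0, 0, 0], 0, 8.7],
])

```text
time_s: 5.75
tcp_pos: [0.6369, -0.0413, 0.1418]
eef_rot: [-179.9, -0.0, -74.0]
contact_force: [-0.3, -0.3, 0.4]
gripper_width: 0.0872
gripper_force: 0.0
```

```bash
cat >> h.py <<'E'
def top(p,c,yaw,z,fn,sc=3,W=800,H=600):
    "rectified top view at height z: image up = direction yaw, image right = yaw-90, centre c (m), sc px/mm"
    v,u=np.mgrid[0:H,0:W]; a=np.radians(yaw); X=np.array([np.cos(a),np.sin(a)]); Y=np.array([np.sin(a),-np.cos(a)])
    P=np.array(c)+((H/2-v)/sc/1000)[...,None]*X+((u-W/2)/sc/1000)[...,None]*Y
    q=proj(p,np.c_[P.reshape(-1,2),np.full(W*H,z)]).reshape(H,W,2).astype('float32')
    im=cv2.remap(p['pixels'],q[...,0],q[...,1],1); cv2.imwrite(f'pics/{fn}.png',im); return im
E
python3 -c "
from h import *
s,p=look('w3',['riser_base'])
import pickle; pickle.dump(p,open('w3.pkl','wb'))
top(p,[.6465,-.0757],-74,.03,'t3',sc=3.2,W=420)"
```

```text
[ 0.6369 -0.0413  0.1418] [-1.7995e+02 -5.0000e-02 -7.4040e+01] [-0.3 -0.3  0.4] [ 14.  21. -11.   0. -58.   2.] 5.75
riser_base 0.57 [315. 140.] 11469 [646.7, -74.4, 198.7, 51.9, -72.6]
```

View pics/t3.png

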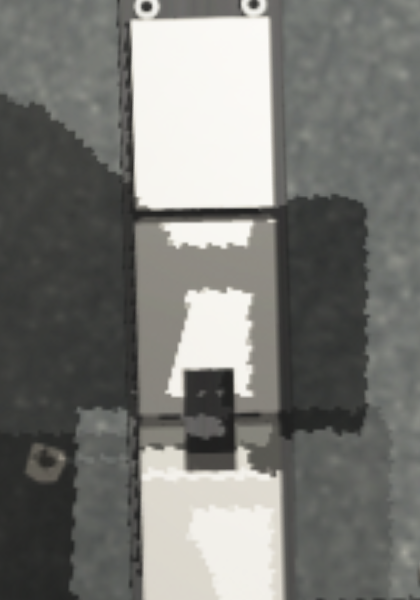

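The base lies at yaw about −72.6°, with the keyed joint at about (636.2, −40.0) and the plain joint at about (655.4, −101.1). Next, the slotted block.

>>> jog_arm([
  [[1.7, 4.8, 0], 0, 8.7],
  [[1.7, 4.8, 0], 0, 8.7],
  [[1.7, 4.8, 0], 0, 8.7],
  [[1.7, 4.8, 0], 0, 8.7],
  [[1.7, 4.8, 0], 0, 8.7],
  [[0, 0, 0], 0, 8.7],
  [[0, 0, 0], 0, 8.7],
])

```text
time_s: 6.72
tcp_pos: [0.43, -0.1891, 0.1425]
eef_rot: [-179.8, -0.1, -74.1]
contact_force: [0.3, -0.9, -0.4]
gripper_width: 0.087
gripper_force: 0.0
```

```bash
python3 -c "
from h import *
s,p=look('w4',['slotted_block_centre','bearing','gauge_block_a'])
im=top(p,[.428,-.19],-74,.024,'t4',sc=3.2,W=420,H=400)"
```

```text
[ 0.43   -0.1891  0.1425] [-1.7977e+02 -8.0000e-02 -7.4060e+01] [ 0.3 -0.9 -0.4] [  0.   5. -31.   0. -53.  16.] 6.725
slotted_block_centre 0.6 [311. 187.] 2417 [427.9, -192.8, 65.5, 44.9, -70.8]
bearing 0.94 [425. 150.] 943 [342.4, -262.5, 36.9, 33.4, -9.0]
gauge_block_a 0.82 [285. 276.] 247 [432.6, -85.5, 32.2, 14.2, 3.2]
gauge_block_a 0.69 [ 85. 192.] 7604 [661.2, -116.8, 120.2, 76.2, -73.6]
```

View pics/t4.png

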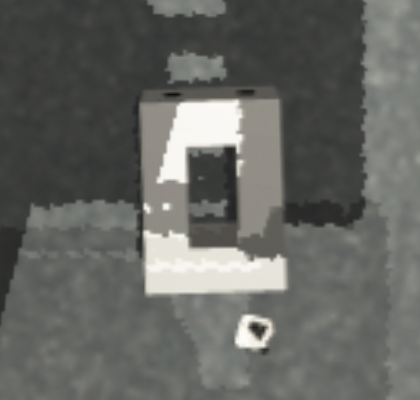

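>>> jog_arm([
  [[0.12, 0.3, 0], -2.1, 7.0],
  [[0, 0, 4.5], 0, 7.0],
  [[0, 0, 4.5], 0, 7.0],
  [[0, 0, 3.0], 0, 7.0],
  [[0, 0, 1.7], 0, 7.0],
  [[0, 0, 0], 0, 7.0],
  [[0, 0, 0], 0, 7.0],
])

```text
time_s: 7.8
tcp_pos: [0.4269, -0.1906, 0.0039]
eef_rot: [-180.0, -0.0, -71.9]
contact_force: [-0.2, -0.3, 0.4]
gripper_width: 0.0701
gripper_force: 0.0
```

>>> jog_arm([
  [[0, 0, 0], 0, 3.5],
  [[0, 0, 0], 0, 3.5],
  [[0, 0, 0], 0, 3.5],
  [[0, 0, 0], 0, 3.5],
  [[0, 0, -3], 0, 3.5],
  [[0, 0, -3], 0, 3.5],
  [[0, 0, -2], 0, 3.5],
  [[0, 0, 0], 0, 3.5],
], newtons=30)

```text
time_s: 8.8
tcp_pos: [0.4271, -0.1908, 0.0847]
eef_rot: [-179.8, -0.1, -71.9]
contact_force: [-0.2, 0.2, -2.2]
gripper_width: 0.0438
gripper_force: 30.0
```

```bash
python3 -c "
from h import *
s,p=look('w5',['slotted_block_centre'])
t=s['tcp_pos'][:2]*1000
k=np.array([636.2,-40.0]); print(tool(*(k-t)))
"
```

```text
[ 0.4271 -0.1908  0.0847] [-1.7984e+02 -5.0000e-02 -7.1940e+01] [-0.2  0.2 -2.2] [  0.  10. -36.   0. -45.  18.] 8.8
slotted_block_centre 0.56 [315. 238.] 6431 [420.1, -168.6, 72.0, 70.9, -71.8]
[-7.860e+00 -2.456e+01 -1.000e-02]
```

>>> jog_arm([
  [[-1.58, -4.9, 0], 0, 3.5],
  [[-1.58, -4.9, 0], 0, 3.5],
  [[-1.58, -4.9, 0], 0, 3.5],
  [[-1.58, -4.9, 0], 0, 3.5],
  [[-1.58, -4.9, 0], 0, 3.5],
  [[0, 0, 0], 0.7, 3.5],
  [[0, 0, 1.5], 0, 3.5],
  [[0, 0, 0], 0, 3.5],
  [[0, 0, 0], 0, 3.5],
])

```text
time_s: 10.02
tcp_pos: [0.6339, -0.0404, 0.0682]
eef_rot: [179.9, -0.0, -72.7]
contact_force: [-0.6, -1.1, -1.0]
gripper_width: 0.0442
gripper_force: 30.0
```

```bash
python3 -c "
from h import *
s,p=look('w6',[])
t=s['tcp_pos'][:2]*1000
k=np.array([636.2,-40.0]); print(tool(*(k-t)))
"
```

```text
[ 0.6339 -0.0404  0.0682] [179.94  -0.   -72.67] [-0.6 -1.1 -1. ] [ 14.  25. -15.   0. -50.   3.] 10.025
[ 0.03 -0.23 -0.  ]
```

View pics/w6.png

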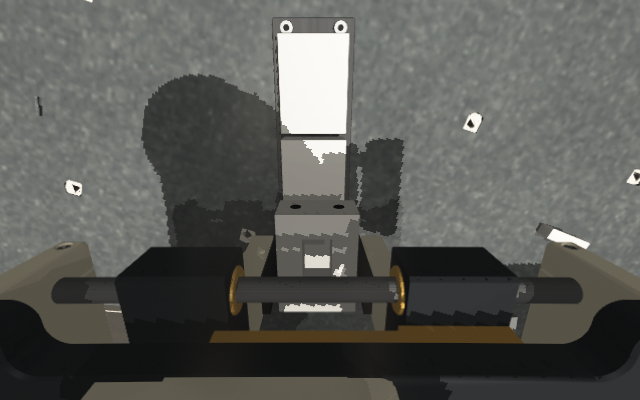

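Held block at (316,240), base centreline slightly left at about column 313, which fits the computed −2.3 mm in tool y.

>>> jog_arm([
  [[-0.03, -0.23, 1.5], 0, 3.5],
  [[0, 0, 1.5], 0, 3.5],
  [[0, 0, 0.3], 0, 3.5],
  [[0, 0, 0], 0, 3.5],
  [[0, 0, 0], 0, 3.5],
])

```text
time_s: 10.7
tcp_pos: [0.637, -0.0387, 0.0356]
eef_rot: [-180.0, -0.0, -72.6]
contact_force: [-0.1, 0.0, -1.8]
gripper_width: 0.0438
gripper_force: 30.0
```

>>> jog_arm([
  [[0, 0, 0], 0, 3.5],
  [[0, 0, 0], 0, 3.5],
])

```text
time_s: 10.95
tcp_pos: [0.6369, -0.0387, 0.0357]
eef_rot: [-180.0, -0.0, -72.6]
contact_force: [-0.4, 0.7, -1.3]
gripper_width: 0.0437
gripper_force: 30.0
```

```bash
python3 -c "
from h import *
s=get_state(); print(s['tcp_pos'],s['contact_force']); print(tool(*(np.array([636.0,-39.4])-s['tcp_pos'][:2]*1000)))"
```

```text
[ 0.63691187 -0.03874725  0.03570165] [-0.38543996  0.74734023 -1.31882383]
[ 0.04  0.11 -0.  ]
```

>>> jog_arm([
  [[0.04, 0.1, 0], 0, 3.5],
  [[0, 0, 0.15], 0, 3.5],
  [[0, 0, 0.1], 0, 3.5],
  [[0, 0, 0], 0, 3.5],
])

```text
time_s: 11.45
tcp_pos: [0.636, -0.0395, 0.034]
eef_rot: [-180.0, -0.0, -72.6]
contact_force: [-4.5, 0.2, 6.0]
gripper_width: 0.0442
gripper_force: 30.0
```

>>> jog_arm([
  [[0, 0, 0], 0, 5.5],
  [[0, 0, 0], 0, 6.5],
  [[0, 0, 0], 0, 6.5],
  [[0, 0, -2], 0, 6.5],
  [[0, 0, -4.5], 0, 8],
  [[0, 0, -4.3], 0, 8.7],
  [[0, 0, 0], 0, 8.7],
  [[0, 0, 0], 0, 8.7],
])

```text
time_s: 12.45
tcp_pos: [0.6356, -0.0394, 0.1408]
eef_rot: [180.0, 0.0, -72.6]
contact_force: [-1.1, 0.5, -0.7]
gripper_width: 0.0867
gripper_force: 0.0
```

```bash
python3 -c "
from h import *
s,p=look('w7',['slotted_block_centre'])
import pickle; pickle.dump(p,open('w7.pkl','wb'))
a=top(p,[.6465,-.0757],-72.6,.03,'x',sc=3.2,W=400)
b=top(p,[.6465,-.0757],-72.6,.054,'x',sc=3.2,W=400)
cv2.imwrite('pics/t7.png',np.hstack([a,b]))"
```

```text
[ 0.6356 -0.0394  0.1408] [ 1.7999e+02  2.0000e-02 -7.2650e+01] [-1.1  0.5 -0.7] [ 14.  21. -11.  -0. -58.   3.] 12.45
slotted_block_centre 0.63 [306. 201.] 2924 [634.5, -33.2, 71.9, 49.8, -72.6]
slotted_block_centre 0.44 [312. 114.] 8745 [660.3, -116.9, 111.3, 52.8, -72.6]
```

View pics/t7.png

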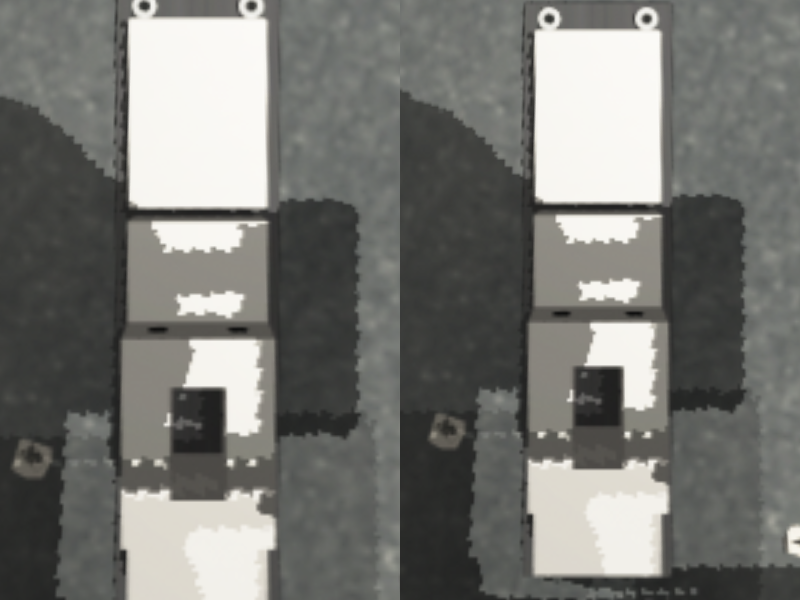

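>>> jog_arm([
  [[4.07, 3.33, 0], 0, 8.7],
  [[4.07, 3.33, 0], 0, 8.7],
  [[4.07, 3.33, 0], 0, 8.7],
  [[4.07, 3.33, 0], 0, 8.7],
  [[4.07, 3.33, 0], 0, 8.7],
  [[4.07, 3.33, 0], 0, 8.7],
  [[4.07, 3.33, 0], 0, 8.7],
  [[0, 0, 0], 6.1, 8.0],
  [[0, 0, 0], 6.1, 7.0],
  [[0, 0, 0], 0, 7.0],
  [[0, 0, 0], 0, 7.0],
])

```text
time_s: 13.92
tcp_pos: [0.4984, -0.3807, 0.1404]
eef_rot: [179.9, 0.0, -84.7]
contact_force: [0.2, 0.0, 0.2]
gripper_width: 0.0704
gripper_force: 0.0
```

```bash
python3 -c "
from h import *
s,p=look('w8',['plain_block_centre','gauge_block_b'])
im=top(p,[.4976,-.3808],-85,.024,'t8',sc=3.2,W=500,H=360)"
```

```text
[ 0.4984 -0.3807  0.1404] [ 1.7994e+02  3.0000e-02 -8.4690e+01] [0.2 0.  0.2] [-20.  20. -12.  -0. -58.  25.] 13.925
plain_block_centre 0.86 [316. 191.] 2720 [499.5, -382.4, 65.4, 44.4, -84.6]
```

View pics/t8.png

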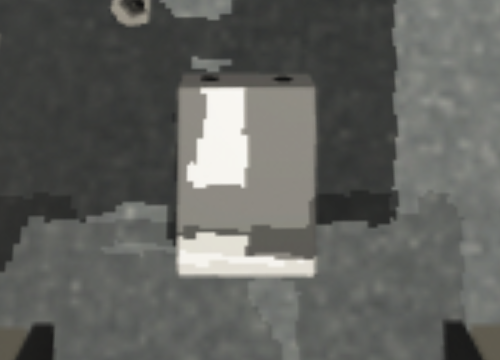

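>>> jog_arm([
  [[-0.06, -0.01, 0], 0.1, 7.0],
  [[0, 0, 4.5], 0, 7.0],
  [[0, 0, 4.5], 0, 7.0],
  [[0, 0, 3.0], 0, 7.0],
  [[0, 0, 1.6], 0, 7.0],
  [[0, 0, 0], 0, 7.0],
  [[0, 0, 0], 0, 3.5],
  [[0, 0, 0], 0, 3.5],
  [[0, 0, 0], 0, 3.5],
  [[0, 0, 0], 0, 3.5],
])

```text
time_s: 15.32
tcp_pos: [0.499, -0.3805, 0.0059]
eef_rot: [-179.9, -0.0, -84.9]
contact_force: [-0.4, 2.2, 5.4]
gripper_width: 0.0439
gripper_force: 30.0
```

```bash
python3 -c "
from h import *
s=get_state(); print(s['tcp_pos'],s['gripper_width'],s['gripper_force'])
t=s['tcp_pos'][:2]*1000; print('block off tool',tool(498.5-t[0],-380.1-t[1]),'go',tool(655.3-t[0],-101.2-t[1]))"
```

```text
[ 0.49897378 -0.38047732  0.0059309 ] 0.04389575648988403 29.996448755264282
block off tool [-0.04  0.04 -0.  ] go [-26.43 -18.04   0.  ]
```

>>> jog_arm([
  [[0, 0, -2.5], 0, 3.5],
  [[0, 0, -3.5], 0, 3.5],
  [[0, 0, -2], 0, 3.5],
  [[-4.4, -3.0, 0], 0, 3.5],
  [[-4.4, -3.0, 0], 0, 3.5],
  [[-4.4, -3.0, 0], 0, 3.5],
  [[-4.4, -3.0, 0], 0, 3.5],
  [[-4.4, -3.0, 0], 0, 3.5],
  [[-4.4, -3.0, 0], 0, 3.5],
  [[0, 0, 0], -6.2, 3.5],
  [[0, 0, 0], -6.1, 3.5],
  [[0, 0, 0], 0, 3.5],
])

```text
time_s: 16.82
tcp_pos: [0.6542, -0.1012, 0.0846]
eef_rot: [180.0, 0.0, -72.7]
contact_force: [-1.0, 0.7, -2.1]
gripper_width: 0.0433
gripper_force: 30.0
```

>>> jog_arm([
  [[0, 0, 1.5], 0, 3.5],
  [[0, 0, 0], 0, 3.5],
  [[0, 0, 0], 0, 3.5],
])

```text
time_s: 17.2
tcp_pos: [0.6544, -0.1017, 0.0697]
eef_rot: [180.0, 0.0, -72.7]
contact_force: [0.3, 0.2, -1.8]
gripper_width: 0.0437
gripper_force: 30.0
```

```bash
python3 -c "
from h import *
s=get_state(); print(s['tcp_pos'],s['gripper_width'],s['gripper_force'],s['eef_rot'])
t=s['tcp_pos'][:2]*1000; print('go',tool(655.3-t[0],-101.2-t[1]))"
```

```text
[ 0.65435704 -0.10170161  0.06968746] 0.043694326120594734 29.992492496967316 [ 1.79959190e+02  2.64352176e-03 -7.26858841e+01]
go [-0.02 -0.1  -0.  ]
```

>>> jog_arm([
  [[0.02, -0.1, 0], 0, 3.5],
  [[0, 0, 1.5], 0, 3.5],
  [[0, 0, 1.5], 0, 3.5],
  [[0, 0, 0.2], 0, 3.5],
  [[0, 0, 0], 0, 3.5],
  [[0, 0, 0], 0, 3.5],
])

```text
time_s: 17.95
tcp_pos: [0.6558, -0.1014, 0.0383]
eef_rot: [-180.0, -0.0, -72.6]
contact_force: [0.0, 0.7, -2.7]
gripper_width: 0.0435
gripper_force: 30.0
```

```bash
python3 -c "
from h import *
s=get_state(); print(s['tcp_pos'],s['contact_force'],s['eef_rot'])
t=s['tcp_pos'][:2]*1000; print('go',tool(655.3-t[0],-101.2-t[1]))"
```

```text
[ 0.65575966 -0.10136415  0.03827445] [ 0.03374471  0.73277934 -2.72107144] [-1.79983035e+02 -7.25501768e-03 -7.26307779e+01]
go [-0.03  0.04 -0.  ]
```

>>> jog_arm([
  [[0.01, 0.04, 0.15], 0, 3.5],
  [[0, 0, 0.12], 0, 3.5],
  [[0, 0, 0.05], 0, 3.5],
  [[0, 0, 0], 0, 3.5],
])

```text
time_s: 18.45
tcp_pos: [0.6553, -0.1016, 0.036]
eef_rot: [-180.0, -0.0, -72.6]
contact_force: [-3.5, 1.1, 6.5]
gripper_width: 0.0441
gripper_force: 30.0
```

>>> jog_arm([
  [[0, 0, 0], 0, 5.5],
  [[0, 0, 0], 0, 6.5],
  [[0, 0, 0], 0, 6.5],
  [[0, 0, -2], 0, 6.5],
  [[0, 0, -4.5], 0, 8],
  [[0, 0, -4], 0, 8.7],
  [[-3, 0, 0], 0, 8.7],
  [[-3, 0, 0], 0, 8.7],
  [[0, 0, 0], 0, 8.7],
  [[0, 0, 0], 0, 8.7],
])

```text
time_s: 19.7
tcp_pos: [0.6375, -0.0443, 0.1399]
eef_rot: [-180.0, -0.0, -72.6]
contact_force: [-0.0, 0.4, 0.3]
gripper_width: 0.0868
gripper_force: 0.0
```

```bash
python3 -c "
from h import *
s,p=look('w9',['slotted_block_centre','plain_block_centre','key_grip'])
a=top(p,[.6465,-.0757],-72.6,.03,'x',sc=3.2,W=400)
b=top(p,[.6465,-.0757],-72.6,.054,'x',sc=3.2,W=400)
cv2.imwrite('pics/t9.png',np.hstack([a,b]))"
```

```text
[ 0.6375 -0.0443  0.1399] [-1.80e+02 -1.00e-02 -7.26e+01] [-0.   0.4  0.3] [ 13.  21. -11.   0. -58.   4.] 19.7
slotted_block_centre 0.63 [323. 206.] 2851 [633.8, -32.1, 71.7, 49.3, -72.5]
plain_block_centre 0.7 [317. 136.] 3802 [654.5, -98.2, 66.9, 49.0, -72.6]
```

View pics/t9.png

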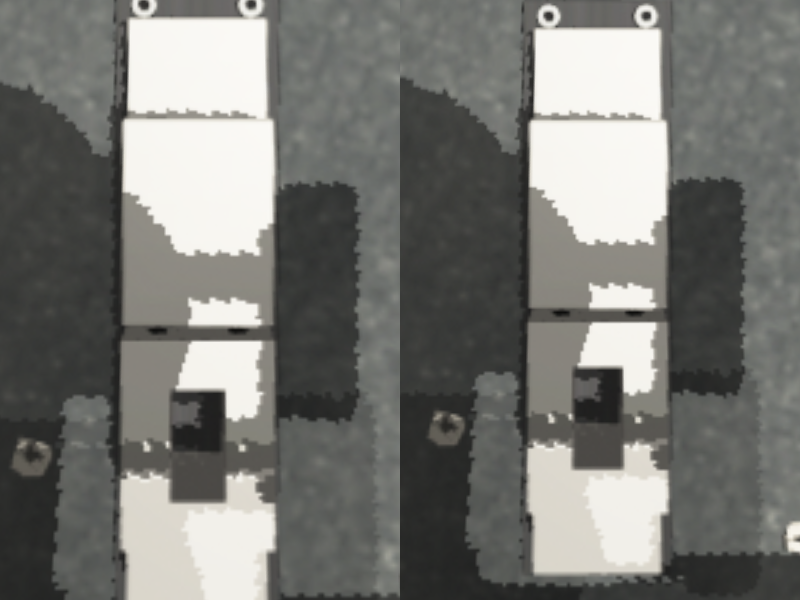

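Laid blocks are aligned: left panel base centreline ≈ col 198, right panel plain block rows 120–309, slotted 321–513, columns 528–668, with the 4 mm gap between. Now the key.

>>> jog_arm([
  [[-3.05, 4.2, 0], 0, 8.7],
  [[-3.05, 4.2, 0], 0, 8.7],
  [[-3.05, 4.2, 0], 0, 8.7],
  [[0, 0, 0], 0, 8.7],
  [[0, 0, 0], 0, 8.7],
])

```text
time_s: 20.52
tcp_pos: [0.4904, 0.0054, 0.1404]
eef_rot: [-179.9, -0.0, -72.6]
contact_force: [-0.1, -0.2, 0.3]
gripper_width: 0.087
gripper_force: 0.0
```

```bash
python3 -c "
from h import *
s,p=look('w10',['key_grip'])
r=regions_of(p,'key_grip')
for q in r[:2]:
    m=q['pixels'];ys,xs=np.where(m);print(q['confidence'],xs.min(),xs.max(),ys.min(),ys.max())
m=r[0]['pixels']; ys,xs=np.where(m); g=cv2.cvtColor(p['pixels'],6)
y0,y1,x0,x1=ys.min()-6,ys.max()+7,xs.min()-8,xs.max()+9
for y in range(y0,y1): print(y,''.join(('#' if m[y,x] else '.') for x in range(x0,x1)),''.join('0123456789'[min(9,int(g[y,x])//26)] for x in range(x0,x1)))
print(x0)
import pickle; pickle.dump(p,open('w10.pkl','wb'))
"
```

```text
[0.4904 0.0054 0.1404] [-1.7992e+02 -1.0000e-02 -7.2620e+01] [-0.1 -0.2  0.3] [ 24.   8. -29.   0. -53.  -6.] 20.525
key_grip 0.98 [323. 214.] 731 [480.8, 13.1, 36.3, 24.0, -72.5]
0.98 311 338 197 235
191 ............................................ 33366666666666666666666666666663323333333232
192 ............................................ 32366666666636665333666666666666333333333333
193 ............................................ 23366666666633333333333666666666333323333333
194 ............................................ 33334666666632232222223236666666333333333333
195 ............................................ 33326653366663222222222235554363333333333333
196 ............................................ 33333633333353222112222222111222333333322233
197 ..................#######................... 23322332333222112233333333211223333333321111
198 ................##########.................. 22222223333222112333333333211223333333321111
199 ................###########................. 22222222222222112333333333311223333333211111
200 ...............#############................ 2222
[... 3198 characters left out ...]
55555666666647899999888666666655555555
235 ....................########................ 45555555555666666647899999998566666555555555
236 ............................................ 44555555555566666667888887776666665443333322
237 ............................................ 44555555555566666666665544433222111111111111
238 ............................................ 44555555444334433322222222211111111111111111
239 ............................................ 44443343111222222222222222211111111111111111
240 ............................................ 44433333311344222244222344211111111111111111
241 ............................................ 44433333334444444544444444333133111111111111
303
```

```bash
cat > fit.py <<'E'
from h import *
from scipy.optimize import minimize
def sil(p,x,y,yaw,zg,S=8):
    a=np.radians(yaw); u=np.array([np.cos(a),np.sin(a)]); v=np.array([-u[1],u[0]]); im=np.zeros((400*1,640),'uint8')
    B=[[*(np.array([x,y])+l*.017*u+w*.005*v),zg+h*.008] for l in(-1,1) for w in(-1,1) for h in(-1,1)]
    t=np.linspace(0,2*np.pi,40); C=[[x+.013*np.cos(k),y+.013*np.sin(k),zg+h] for k in t for h in(-.008,-.013)]
    for P in(B,C): cv2.fillConvexPoly(im,cv2.convexHull((proj(p,np.array(P))*16).round().astype('int32')),255,cv2.LINE_AA,4)
    return im/255.
def fit(p,m,zg,x0):
    m=cv2.GaussianBlur(m.astype(float),(3,3),0)
    f=lambda q:((cv2.GaussianBlur(sil(p,q[0]/1e3,q[1]/1e3,q[2],zg),(3,3),0)-m)**2).sum()
    best=min((minimize(f,[*x0,a],method='Nelder-Mead',options=dict(initial_simplex=[[x0[0],x0[1],a],[x0[0]+5,x0[1],a],[x0[0],x0[1]+5,a],[x0[0],x0[1],a+10]])) for a in(-80,-65)),key=lambda r:r.fun)
    return best.x.round(2),round(best.fun,1)
E
python3 -c "
from fit import *
import pickle; p=pickle.load(open('w10.pkl','rb'))
s,p=cam('wrist')
m=regions_of(p,'key_grip')[0]['pixels']
for z in(.055,.059,.063): print(z,fit(p,m,z,[481,10]))
s=get_state();t=s['tcp_pos'][:2]*1000;print(t)
"
```

```text
0.055 (array([480.06,  14.76, -66.22]), np.float64(48.6))
0.059 (array([480.6 ,  13.1 , -65.17]), np.float64(66.6))
0.063 (array([480.99,  12.2 , -65.72]), np.float64(88.4))
[490.2683269    5.12769615]
```

>>> jog_arm([
  [[-1.1, 0.7, 0], -6.6, 6.0],
  [[0, 0, 2], 0, 6.0],
  [[0, 0, 0], 0, 6.0],
  [[0, 0, 0], 0, 6.0],
])

```text
time_s: 21.28
tcp_pos: [0.4802, 0.0137, 0.1201]
eef_rot: [180.0, -0.0, -66.1]
contact_force: [0.4, -0.3, -0.2]
gripper_width: 0.0606
gripper_force: 0.0
```

```bash
python3 -c "
from fit import *
s,p=cam('wrist')
m=regions_of(p,'key_grip')[0]['pixels']
print(s['tcp_pos'],s['eef_rot'])
for z in(.055,.059,.063):
    r=fit(p,m,z,[481,13]); print(z,r,tool(*(r[0][:2]-s['tcp_pos'][:2]*1000),s))
ys,xs=np.where(m); g=cv2.cvtColor(p['pixels'],6)
for y in range(ys.min()-4,ys.max()+8): print(y,''.join(('#' if m[y,x] else '.') for x in range(295,340)),''.join('0123456789'[min(9,int(g[y,x])//26)] for x in range(290,345)))
"
```

```text
[0.48023826 0.01370029 0.12011191] [ 1.79985399e+02 -1.56912418e-02 -6.60524736e+01]
0.055 (array([479.6 ,  14.87, -67.49]), np.float64(60.6)) [-0.13  0.01 -0.  ]
0.059 (array([480.23,  13.41, -67.83]), np.float64(86.7)) [0.03 0.01 0.  ]
0.063 (array([480.6 ,  12.31, -68.07]), np.float64(117.1)) [0.14 0.02 0.  ]
188 ............................................. 2333333333333333333333333333333667663333333333333333333
189 ............................................. 2333333333333333333333333333333336676643333333333333333
190 ............................................. 2333333333333333333333333333323366666333333333333333333
191 ............................................. 2333333333333333333212222222222345554333333333333333333
192 ...................########.................. 2333333333333333333211233333333332112233333333333333333
193 ..................##########................. 2333333333333333333211233333333333113333333333333333333
194 .................############................ 2333333333333333333211233333333333114633333333333333333
195 ................#############...........
[... 4343 characters left out ...]
........ 4444444444444444445556666666656665555555555555555555444
237 ............................................. 4443344444433444444555555444444344444334444444444444444
238 ............................................. 4444444444444444444555554544443334443333333444444444444
239 ............................................. 4444444444444444444455554444443333344333333344434442444
240 ............................................. 3444444444444444444555444444443333443333333342344232111
241 ............................................. 4444444433344444444444444443333333234423331111111111111
242 ............................................. 4444344443344444444444444442333211111111111111111111111
```

>>> jog_arm([
  [[0, 0.01, 3], 0.5, 6.0],
  [[0, 0, 2.5], 0, 5.0],
  [[0, 0, 1.0], 0, 4.0],
  [[0, 0, 0], 0, 4.0],
  [[0, 0, 0], 0, 4.0],
])

```text
time_s: 22.0
tcp_pos: [0.4804, 0.014, 0.0558]
eef_rot: [-179.9, -0.0, -66.5]
contact_force: [0.2, 0.8, 0.4]
gripper_width: 0.04
gripper_force: 0.0
```

>>> jog_arm([
  [[0, 0, 0.15], 0, 2.5],
  [[0, 0, 0], 0, 0.5],
  [[0, 0, 0], 0, 0.5],
  [[0, 0, 0], 0, 0.5],
  [[0, 0, 0], 0, 0.5],
  [[0, 0, 0], 0, 0.5],
], newtons=35)

```text
time_s: 22.75
tcp_pos: [0.4798, 0.0138, 0.0535]
eef_rot: [-180.0, -0.0, -66.5]
contact_force: [-1.1, -0.7, 3.8]
gripper_width: 0.0096
gripper_force: 35.0
```

>>> jog_arm([
  [[0, 0, -1.5], 0, 0.5],
  [[0, 0, -2], 0, 0.5],
  [[0, 0, -3], 0, 0.5],
  [[0, 0, -1], 0, 0.5],
  [[0, 0, 0], 6.1, 0.5],
  [[0, 0, 0], 0, 0.5],
])

```text
time_s: 23.5
tcp_pos: [0.4792, 0.0137, 0.1278]
eef_rot: [180.0, 0.0, -72.6]
contact_force: [-0.3, -0.0, -1.1]
gripper_width: 0.0097
gripper_force: 35.0
```

```bash
python3 -c "
from fit import *
s,p=cam('wrist')
m=regions_of(p,'key_grip'); t=s['tcp_pos']
print(t,s['eef_rot'],s['gripper_width'],s['contact_force'])
for r in m[:1]:
    q=r['pixels']; ys,xs=np.where(q); print(r['confidence'],q.sum(),xs.min(),xs.max(),ys.min(),ys.max())
    for z in(.0035,.0055,.0075):
        f=fit(p,q,t[2]+z,list(t[:2]*1000)); print(z,f,tool(*(f[0][:2]-t[:2]*1000),s))
print(tool(*(np.array([636.0,-40.3])-t[:2]*1000),s))
"
```

```text
[0.47924238 0.01369754 0.12778779] [ 1.79954987e+02  1.19744834e-02 -7.26173298e+01] 0.009718436174233392 [-0.34111852 -0.04425661 -1.09297939]
0.7 1211 302 331 206 275
0.0035 (array([482.09,   7.5 , -69.42]), np.float64(668.5)) [ 0.68 -0.09 -0.  ]
0.0055 (array([482.48,   6.28, -69.58]), np.float64(695.2)) [ 0.8  -0.09 -0.  ]
0.0075 (array([482.79,   5.07, -69.59]), np.float64(724.7)) [ 0.93 -0.08 -0.  ]
[ 9.840e+00 -1.335e+01 -1.000e-02]
```

>>> jog_arm([
  [[2.46, -3.34, 0], 0, 0.5],
  [[2.46, -3.34, 0], 0, 0.5],
  [[2.46, -3.34, 0], 0, 0.5],
  [[2.46, -3.34, 0], 0, 0.5],
  [[0, 0, 1.5], 0, 0.5],
  [[0, 0, 0], 0, 0.5],
  [[0, 0, 0], 0, 0.5],
])

```text
time_s: 24.48
tcp_pos: [0.6358, -0.04, 0.1133]
eef_rot: [180.0, 0.0, -72.6]
contact_force: [0.0, 0.1, -0.9]
gripper_width: 0.0096
gripper_force: 35.0
```

```bash
python3 -c "
from fit import *
s,p=cam('wrist')
t=s['tcp_pos']; print(t,s['eef_rot']); print(tool(*(np.array([636.0,-40.3])-t[:2]*1000),s))
M=R.from_euler('xyz',s['eef_rot'],degrees=True).as_matrix()
F=[[a*12,b*4.5,-5.5+h] for a in(-1,1) for b in(-1,1) for h in(48,55)]
print(proj(p,t+np.array(F)@M.T/1000).round(1).tolist())
q=regions_of(p,'key_grip')[0]['pixels']
for y in range(190,282,2):
    xs=np.where(q[y])[0]
    if len(xs): print(y,xs.min(),xs.max(),end='; ')
r=regions_of(p,'slotted_block_centre')[0]; print(r['confidence'],r['pixel'],rect(p,r['pixels'],.054))
"
```

```text
[ 0.6357917  -0.04002342  0.11332443] [ 1.79955537e+02  6.69116081e-04 -7.25739824e+01]
[ 0.03 -0.01 -0.  ]
[[310.8, 236.9], [311.0, 233.0], [322.5, 237.0], [322.4, 233.1], [310.6, 207.5], [310.8, 204.3], [322.8, 207.5], [322.6, 204.4]]
206 311 322; 208 311 322; 210 311 322; 212 311 322; 214 311 322; 216 311 322; 218 311 322; 220 311 322; 222 311 323; 224 310 324; 226 309 325; 228 306 327; 230 304 330; 232 302 332; 234 301 332; 236 308 325; 238 308 325; 240 308 325; 242 308 325; 244 308 325; 246 308 325; 248 308 325; 250 308 325; 252 308 325; 254 308 325; 256 308 325; 258 308 325; 260 308 325; 262 308 325; 264 308 325; 266 309 324; 268 309 324; 270 309 324; 272 309 324; 274 309 324; 276 310 324; 0.66 [314.6, 193.5] [638.9, -48.3, 52.4, 43.9, -72.5]
```

>>> jog_arm([
  [[0.06, 0, 1.0], 0, 0.5],
  [[0, 0, 1.2], 0, 0.5],
  [[0, 0, 1.2], 0, 0.5],
  [[0, 0, 1.0], 0, 0.5],
  [[0, 0, 0], 0, 0.5],
  [[0, 0, 0], 0, 0.5],
])

```text
time_s: 25.38
tcp_pos: [0.637, -0.0408, 0.0695]
eef_rot: [-180.0, -0.0, -72.6]
contact_force: [0.1, 0.4, -0.4]
gripper_width: 0.0097
gripper_force: 35.0
```

>>> jog_arm([
  [[-0.03, 0.06, 0.4], 0, 0.5],
  [[0, 0, 0.3], 0, 0.5],
  [[0, 0, 0.1], 0, 0.5],
  [[0, 0, 0], 0, 0.5],
  [[0, 0, 0], 0, 0.5],
])

```text
time_s: 26.0
tcp_pos: [0.6361, -0.0407, 0.0616]
eef_rot: [-180.0, -0.0, -72.6]
contact_force: [-0.5, 0.7, 2.4]
gripper_width: 0.0099
gripper_force: 35.0
```

>>> jog_arm([
  [[0, 0, -0.1], 0, 0.5],
  [[0, 0, 0], 10, 0.5],
  [[0, 0, 0], 10, 0.5],
  [[0, 0, 0], 10, 0.5],
  [[0, 0, 0], 10, 0.5],
  [[0, 0, 0], 10, 0.5],
  [[0, 0, 0], 10, 0.5],
  [[0, 0, 0], 10, 0.5],
  [[0, 0, 0], 10, 0.5],
  [[0, 0, 0], 10, 0.5],
  [[0, 0, 0], 0, 0.5],
  [[0, 0, 0], 0, 0.5],
])

```text
time_s: 27.5
tcp_pos: [0.6362, -0.0407, 0.0623]
eef_rot: [180.0, 0.0, -162.4]
contact_force: [0.5, -0.1, -1.7]
gripper_width: 0.0096
gripper_force: 35.0
```

>>> jog_arm([
  [[0, 0, 0.08], 0.2, 0.5],
  [[0, 0, 0], 0, 0.5],
  [[0, 0, 0], 0, 2],
  [[0, 0, 0], 0, 4],
  [[0, 0, 0], 0, 5],
  [[0, 0, -2], 0, 6],
  [[0, 0, -3.5], 0, 8],
  [[0, 0, -3], 0, 8.7],
  [[0, 0, 0], 0, 8.7],
  [[0, 0, 0], 0, 8.7],
])

```text
time_s: 28.75
tcp_pos: [0.6357, -0.0407, 0.1462]
eef_rot: [180.0, -0.0, -162.8]
contact_force: [-0.7, -0.5, -0.8]
gripper_width: 0.0834
gripper_force: 0.0
```

```bash
python3 -c "
from fit import *
import fit as F
s,p=look('w20',['slotted_block_centre','plain_block_centre','riser_base'])
m=regions_of(p,'key_grip')[0]['pixels']
from scipy.optimize import minimize
mm=cv2.GaussianBlur(m.astype(float),(3,3),0)
for z in (.063,.067,.071):
    f=lambda q:((cv2.GaussianBlur(sil(p,q[0]/1e3,q[1]/1e3,q[2],z),(3,3),0)-mm)**2).sum()
    r=minimize(f,[636,-40,-160],method='Nelder-Mead',options=dict(initial_simplex=[[636,-40,-160],[641,-40,-160],[636,-35,-160],[636,-40,-170]])); print(z,r.x.round(1),r.fun)
s2,q=cam('side')
for t in('slotted_block_centre','plain_block_centre','key_grip'):
    for r in regions_of(q,t)[:1]: print(t,r['confidence'],r['pixel'])
print(proj(q,[[.636,-.040,.067],[.636,-.040,.042],[.6553,-.1012,.042]]))
"
```

```text
[ 0.6357 -0.0407  0.1462] [ 1.7998e+02 -2.0000e-02 -1.6284e+02] [-0.7 -0.5 -0.8] [ 14.  20. -11.  -0. -59. -87.] 28.75
slotted_block_centre 0.81 [320. 190.] 2565 [642.9, -38.1, 67.1, 54.9, -72.8]
slotted_block_centre 0.18 [300. 170.] 5133 [641.0, -69.5, 201.7, 56.7, -72.8]
plain_block_centre 0.68 [252. 197.] 3281 [663.8, -103.9, 69.2, 53.9, -72.7]
riser_base 0.85 [302. 168.] 5042 [639.1, -69.5, 197.6, 55.6, -72.8]
0.063 [ 637.5  -40.4 -162.6] 33.61589604959631
0.067 [ 636.2  -40.9 -163.1] 48.27301963187235
0.071 [ 634.6  -41.5 -161.5] 67.45308270857362
slotted_block_centre 0.76 [293.7, 175.5]
plain_block_centre 0.91 [317.2, 177.1]
key_grip 0.46 [432.4, 227.2]
[[292.98858582 163.67231327]
 [292.9393947  173.34448831]
 [318.61966079 176.14128186]]
```

```bash
python3 -c "
from plant import close_job; print(close_job())"
```

```text
the job is handed in; nothing more can be done
None
```

The job is handed in at about 29 s: both blocks measured within about 1 mm of their joints, the key's collar touched down on the block at the expected height, and the bar is within about 0.5° of straight across. I steered clear of the gauge blocks and bearing but did not measure them again at the end.

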